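# Check the ratchet brake of the yellow roller's test stand

### The arm

A 7-joint arm with a two-finger parallel gripper is mounted at the origin on the work surface. World frame = base frame: x ahead of the robot, y to its left, z up, the work surface at z = 0. Lengths are in m, angles in rad, forces in N, time in s.
With the tool pointing down it reaches from about 0.4 to 0.85 m from the base axis. Payload 4.5 kg.
Tool frame: the origin (TCP) lies between the finger pads; the fingertips stand 22 mm ahead of it and the grasp point (between the pads) lies 3 mm ahead of it; z points along the fingers, y is the line along which they close (so a half turn about z gives the same grasp; the last joint's range is limited). The gripper opens to 88 mm and grips with 3 to 60 N. Pads are 18 mm wide; open, the fingers measure 123 mm over their backs; the gripper's body (75 mm by 187 mm) begins 45 mm behind the grasp point.
Start: joints at [1.326, 0.689, -0.195, 1.565, 0.157, 0.902, -0.215], TCP at [0.172, -0.601, 0.261] pointing down, gripper open.
Joint ranges: [-3.01, 3.01], [-0.46, 2.08], [-1.47, 1.51], [0.13, 2.56], [-1, 4.14], [0.04, 2.09], [-2.66, 2.66]. Speed limits (rad/s): [2.57, 2.57, 3.14, 3.14, 3.14, 3.14, 3.14].

### API

Orientations are given as a 3x3 rotation matrix whose columns are the frame's x, y, z axes.
In Python, from workcell import robot, cam, workorder, get_obs gives the robot as it stands (robot), with the cameras (cam), the job (workorder) and the readings as plain functions.
- The arm moves only by the shell command python3 steer.py 'ROWS' [FORCE]. ROWS is one flat JSON list of numbers that holds 1 to 20 rows one after another, with no inner brackets; each row has 5 numbers: dx, dy, dz in shares of 0.4 m (1.0 is 0.4 m), then a turn about the tool's z in parts of the range, where 1.0 means 4 rad, then the opening from 0.0 (shut) to 1.0 (fully open); each row shifts and turns the commanded pose from where the row before left it, along the tool's axes as they then stand; what a row does not reach is not made up. A row lasts 1/10 s, in which the tool goes at most 0.05 m and 0.15 rad, less where a joint would pass 70% of its speed; a pose out of reach is approached as far as the arm can. The fingers move at their own pace and stop on an object; FORCE is the grip in N (left out, the last holds). Time passes only in rows, so rows that do not move let the fingers close. It prints the time, the measured TCP pose, the force, the opening and the grip force at its end. No shift or turn number may pass 1 either way. Input that does not fit is refused with a message, and nothing moves.
- get_obs(): the state, without advancing time (a new reading comes with each control period).
- cam.snapshot(name): name is "side" or "top"; returns a dict with "image" (400x640x3 uint8, blue, green, red), "fx", "fy", "cx", "cy" (pixels), "R" (3x3) and "t" (3): a world point X has camera coordinates R X + t. Camera axes: x right, y down, z forward; pixel columns grow to the right and rows downward; lengths in m; the calibration is good to about 2 mm. A picture is of the moment at which its call begins. There is no depth.
- workorder.close_job(): hands the job in; it is judged then, once.
The state is a dict: "time": time; "qpos": joint angles; "qd": joint speeds; "joint_efforts": joint torques, N m; "ee_pos": TCP position; "eef_rot": TCP orientation; "contact_force": force on the tool from outside, world axes, zero at the start; "ft_torque": the same for the moment, N m; "width": opening from 0.0 (shut) to 1.0 (fully open); "grasp_force": force on a finger pad.
Only numpy, scipy, OpenCV 4.12 (cv2) and the standard library are available. Lean on these libraries where they do the work, as an engineer would, in place of code of your own. Each camera call takes 0.05 s, during which the arm holds its last target. There are 200 camera calls.

### The job

Check the hand brake on the stand that carries the yellow roller: pull its lever back to the green-marked notch and take your hand right off so that the ratchet alone holds it there for a moment. Then press that stand's release button and keep it down until the lever has dropped fully back to rest, and let the button up. Leave the red roller's brake set as it is.

Things in the scene. Friction and masses are not known exactly. Their poses are not given: they have to be found in the camera images.
- yellow_stand: test stand fixed to the bench, yellow roller (90 mm diameter, top 117 mm up) on its +y side; origin: centre of underside, z up, base 250 x 160 mm. At y=-30 mm a blue housing, 225 x 45 mm, 85 mm high, carries the lever (hinge along y at x=0, y=-30, z=72 mm) and the release button (x=-85). Notch marks: blue, green, red, on a steel quadrant on the lever's -y side, up to 100 mm from the hinge
- yellow_brake (a joint): its brake lever, rad. 0 = rest, leaning 0.75 from upright to the stand's +x; grows as the knob is pulled over to -x; stop at 1.02. One-way ratchet: notches at 0.28 (blue), 0.56 (green), 0.84 (red mark); pull past one (0.62 to 0.75 for green), let go, and it settles on it (within 0.02), stem in line with the mark. A spring (2 to 5 N at the knob) returns it to 0 when freed
- yellow_knob (a point): centre of the black ball knob (32 mm diameter) on that lever's 12 mm steel stem, 130 mm from the hinge; it swings in the stand's x-z plane, 167 mm above the bench at rest, 200 mm at the green notch
- yellow_release_top (a point): centre of the top of that stand's round white release button: 30 mm diameter, 101 mm above the bench, 10 mm above its black collar; axes as the stand's. It goes straight down 8 mm (4 to 6 N); from about 6 mm down it frees the lever, which swings away from the button to rest in about 1 s. It springs up again, and bobs as the lever clicks over the notches
- red_brake (a joint): lever of the like stand with the red roller, rad, same meaning as yellow_brake; starts held at its green notch (about 0.55) and must stay there

How it is judged:
On the way, in this order (a step that is already met when the one before it is completed fails the run):
1. the yellow roller's brake lever is held at the green notch by its ratchet alone, the robot touching nothing (value of joint yellow_brake between 0.46 and 0.66 rad and contact force between each of the arm, the fingers and anything else below 0.3 N), for 0.3 s.
2. the release button is held down and the lever has dropped back to rest (distance of yellow_release_top from where it was at the start of the episode above 0.004 m and value of joint yellow_brake below 0.08 rad), for 0.1 s.
At the end, for the whole second after the job is handed in: the yellow roller's lever is back at rest (below 0.08 rad), its release button is up again (within 3 mm), and the red roller's lever is still at its green notch (0.44 to 0.68 rad) (value of joint yellow_brake below 0.08 rad and distance of yellow_release_top from where it was at the start of the episode below 0.003 m and value of joint red_brake between 0.44 and 0.68 rad); the robot touches nothing.
It fails at once if the red roller's brake is let off or pulled further (value of joint red_brake below 0.44 rad or value of joint red_brake above 0.72 rad).
It also fails if it takes over 43 s, if anything falls off the work surface, if the arm or the gripper's body presses on something with over 40 N, if the wrist force passes 120 N, or if a joint passes its speed limit or range.

## Working session

There is one attempt and no reset: what is moved stays moved. The work goes in short steps, Python scripts to look and compute and a shell command to move; the robot and the scene stay as the last step left them, time stands still between calls to the robot, and variables do not carry over. Pictures are saved under pics/ and viewed, at most 10 in all, crops included, and the job is handed in when it is done.

```bash
ls; mkdir -p pics; python3 - <<'E'
from workcell import robot, cam, workorder, get_obs
import cv2,numpy as np
for n in("side","top"):
    s=cam.snapshot(n); cv2.imwrite(f"pics/{n}0.png",s["image"]); print(n,s["fx"],s["cx"],s["cy"],np.round(s["R"],3).tolist(),np.round(s["t"],3))
o=get_obs(); print(o["time"],np.round(o["eef_rot"],3).tolist(),o["ee_pos"])
E
```

```text
pics
steer.py
workcell.py
side 421.33641716127244 326.5279990955512 199.3227116307481 [[-0.955, -0.296, 0.021], [-0.183, 0.53, -0.828], [0.234, -0.795, -0.56]] [0.531 0.228 0.578]
top 404.5965932580591 316.86159759960475 201.50707115622035 [[0.001, -1.0, -0.024], [-0.996, 0.001, -0.088], [0.088, 0.024, -0.996]] [-0.023  0.547  0.755]
0.1 [[0.961, 0.275, -0.001], [0.275, -0.961, 0.002], [-0.0, -0.002, -1.0]] [ 0.17184733 -0.60035085  0.25999196]
```

View pics/side0.png

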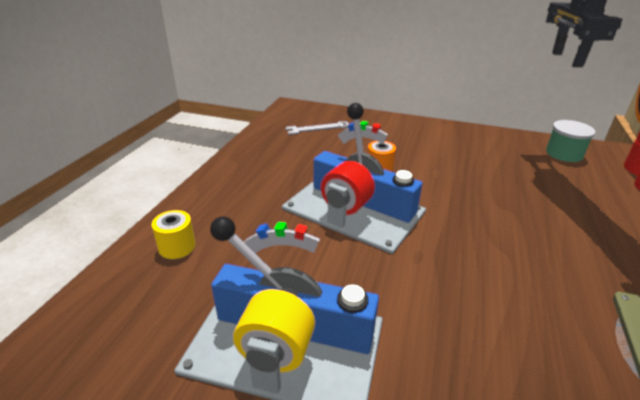

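View pics/top0.png

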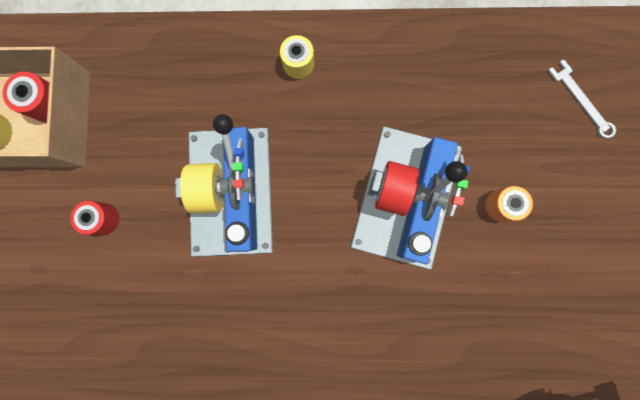

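The side view shows the yellow stand at the bottom, with its knob at about (223,229) and its button at about (352,297). In the top view the knob is at about (223,124) and the button at about (236,233). The red stand sits to the right in the top view, with its lever at green.

```bash
cat > h.py <<'E'
import cv2,numpy as np
from workcell import robot, cam, workorder, get_obs
def ray(s,p):
    d=np.array([(p[0]-s["cx"])/s["fx"],(p[1]-s["cy"])/s["fy"],1]); R=np.array(s["R"])
    return -R.T@np.array(s["t"]),R.T@d
def plane(s,p,z):
    c,d=ray(s,p); return c+d*(z-c[2])/d[2]
def tri(a,p,b,q):
    c,d=ray(a,p);e,f=ray(b,q); k=np.linalg.lstsq(np.c_[d,-f],e-c,rcond=None)[0]
    P,Q=c+d*k[0],e+f*k[1]; return (P+Q)/2,np.linalg.norm(P-Q)
def blob(im,kind,p,r):
    h=cv2.cvtColor(im,cv2.COLOR_BGR2HSV); x0,y0=p[0]-r,p[1]-r; h=h[y0:p[1]+r,x0:p[0]+r]
    m=cv2.inRange(h,*{"black":((0,0,0),(180,255,60)),"white":((0,0,170),(180,40,255)),"bluemark":((105,120,60),(125,255,255))}[kind])
    n,l,st,c=cv2.connectedComponentsWithStats(m); i=1+np.argmax(st[1:,4])
    return c[i]+[x0,y0],st[i,2:]
E
python3 - <<'E'
from h import *
S=cam.snapshot("side");T=cam.snapshot("top")
for k,ps,pt,z in(("black",(223,229),(223,124),.167),("white",(352,297),(236,233),.101)):
    a,sa=blob(S["image"],k,ps,20);b,sb=blob(T["image"],k,pt,18)
    print(k,a,sa,b,sb,tri(S,a,T,b),plane(T,b,z),plane(S,a,z))
# base corner bolts top view, z~.01
for p in((193,138),(264,134),(196,249),(266,245)): print(plane(T,p,.012).round(3))
for p in((238,153),(237,167),(237,183)): print('mark',plane(T,p,.16).round(3))
E
```

```text
black [222.31362468 228.97686375] [ 24  22 389] [222.62548263 124.01544402] [ 19  19 259] (array([0.66004182, 0.1260292 , 0.16480623]), np.float64(0.0006028244327355457)) [0.65911486 0.12533595 0.167     ] [0.65877912 0.12841305 0.167     ]
white [352.67771084 293.37349398] [ 23  18 332] [235.52542373 232.72881356] [ 18  17 236] (array([0.48614049, 0.11713831, 0.09674802]), np.float64(0.0008516496925196222)) [0.485672   0.11611429 0.101     ] [0.48580206 0.12115324 0.101     ]
[0.675 0.225 0.012]
[0.683 0.083 0.012]
[0.455 0.213 0.012]
[0.463 0.076 0.012]
mark [0.613 0.101 0.16 ]
mark [0.59  0.102 0.16 ]
mark [0.564 0.102 0.16 ]
```

Everything is consistent: the knob-to-button distance is 0.173 m, as given, the stand yaw is about 0.05 and the hinge is at about (0.5705, 0.1215). I'll raise the arm, turn it to the stand's axes and go above the far side of the knob with the fingers shut.

Careful with the scale: shifts go in shares of 0.4 m and turns go in shares of 4 rad. That gives: -0.035 m / 0.4 = -0.0875, -0.03 m / 0.4 = -0.075, 0.115 rad / 4 = 0.0288.

```bash
python3 steer.py '[0, 0, -0.075, 0.0288, 0, 0, 0, -0.075, 0.0285, 0, 0.0725, -0.0875, 0, 0, 0, 0.0725, -0.0875, 0, 0, 0, 0.0725, -0.0875, 0, 0, 0, 0.0725, -0.0875, 0, 0, 0, 0.0725, -0.0875, 0, 0, 0, 0.0725, -0.0875, 0, 0, 0, 0.0725, -0.0875, 0, 0, 0, 0.0725, -0.0875, 0, 0, 0, 0.0725, -0.0875, 0, 0, 0, 0.0725, -0.0875, 0, 0, 0, 0.0725, -0.0875, 0, 0, 0, 0.0725, -0.0875, 0, 0, 0, 0.0725, -0.0875, 0, 0, 0, 0.0725, -0.0875, 0, 0, 0, 0.0725, -0.0875, 0, 0, 0, 0, 0, 0, 0, 0, 0, 0, 0, 0, 0]'; cat > st.py <<'E'
from h import *
o=get_obs(); p=np.array(o["ee_pos"]);R=np.array(o["eef_rot"])
u=np.array([.9987,.05]);v=np.array([-.05,.9987]);d=p[:2]-[.5705,.1215]
print("t",o["time"],"local",(d@u).round(4),(d@v).round(4),"z",p[2].round(4),"yaw",np.arctan2(R[1,0],R[0,0]).round(3),"toolz",R[:,2].round(3),"F",np.round(o["contact_force"],2))
E
python3 st.py
```

```text
time: 2.1
ee_pos: [0.5804, -0.0537, 0.3202]
eef_rot: [[0.999, 0.052, -0.001], [0.052, -0.999, 0.0], [-0.001, -0.0, -1.0]]
contact_force: [0.4, -0.2, 1.2]
width: 0.004
grasp_force: 0.0
t 2.1 local 0.0012 -0.1754 z 0.3202 yaw 0.052 toolz [-0.001  0.    -1.   ] F [ 0.39 -0.17  1.19]
```

Scaled: -0.035 m / 0.4 = -0.0875, 0.03 m / 0.4 = 0.075.

```bash
python3 steer.py '[0.075, -0.0875, 0, 0, 0, 0.075, -0.0875, 0, 0, 0, 0.075, -0.0875, 0, 0, 0, 0.075, -0.0875, 0, 0, 0, 0.0725, -0.0875, 0, 0, 0, 0, 0, 0.05, 0, 0, 0, 0, 0.075, 0, 0, 0, 0, 0.075, 0, 0, 0, 0, 0.075, 0, 0, 0, 0, 0.0725, 0, 0, 0, 0, 0, 0, 0, 0, 0, 0, 0, 0]' >/dev/null; python3 st.py; python3 - <<'E'
from h import *
S=cam.snapshot("side");T=cam.snapshot("top")
im=np.hstack([cv2.resize(S["image"][150:350,150:400],None,fx=1.6,fy=1.6),cv2.resize(T["image"][60:260,150:400],None,fx=1.6,fy=1.6)]); cv2.imwrite("pics/a.png",im)
E
```

```text
t 3.3 local 0.15 -0.0035 z 0.182 yaw 0.048 toolz [-0.001 -0.001 -1.   ] F [-0.15  0.27  0.82]
```

View pics/a.png

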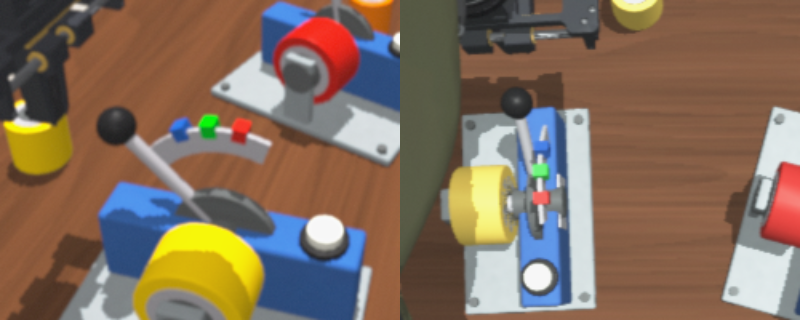

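The left crop shows the shut fingers just beyond the knob, which is at (117,125). The right crop has the gripper above the knob, clear on its +x side. Next I'll push along the knob's arc.

Scaled: -0.018 m / 0.4 = -0.045, -0.012 m / 0.4 = -0.03.

```bash
python3 steer.py '[-0.045, -0.0075, 0, 0, 0, -0.045, 0, 0, 0, 0, -0.025, 0, -0.02, 0, 0, -0.025, 0, -0.02, 0, 0, -0.03, 0, -0.015, 0, 0, -0.03, 0, -0.0125, 0, 0, -0.025, 0, -0.0075, 0, 0, -0.025, 0, -0.0075, 0, 0, -0.02, 0, -0.0025, 0, 0, 0, 0, 0, 0, 0, 0, 0, 0, 0, 0]' 2>&1|tail -3; python3 st.py; cat > lev.py <<'E'
import sys
from h import *
T=cam.snapshot("top");S=cam.snapshot("side")
cv2.imwrite(sys.argv[1],np.hstack([cv2.resize(S["image"][150:350,150:400],None,fx=1.6,fy=1.6),cv2.resize(T["image"][60:260,150:400],None,fx=1.6,fy=1.6)]))
E
python3 lev.py pics/b.png
```

```text
contact_force: [5.2, 0.4, 3.9]
width: 0.006
grasp_force: 2.6
t 4.5 local 0.0456 0.0012 z 0.2193 yaw 0.049 toolz [ 0.01   0.001 -1.   ] F [5.16 0.43 3.93]
```

View pics/b.png

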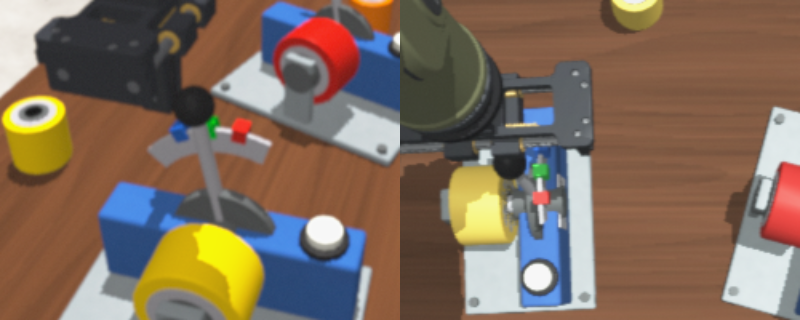

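The knob is now at crop (192,107), so the stem leans a little past vertical towards green. I'll compute the angle from the side image.

```bash
cat > ang.py <<'E'
import sys
from h import *
S=cam.snapshot("side")
def q(p):
    c,d=ray(S,p); v=np.array([-.05,.9987,0]);h=np.array([.5705,.1215,.072])
    X=c+d*((h-c)@v)/(d@v)-h; x=X@[.9987,.05,0]
    return .75-np.arctan2(x,X[2]),np.hypot(x,X[2])
print("rest",q((222.3,229)))
p=eval(sys.argv[1]); print(q(p))
g=cv2.medianBlur(cv2.cvtColor(S["image"],cv2.COLOR_BGR2GRAY),3)
c=cv2.HoughCircles(g[p[1]-30:p[1]+30,p[0]-30:p[0]+30],cv2.HOUGH_GRADIENT_ALT,1,20,param1=150,param2=.6,minRadius=8,maxRadius=16)
if c is not None:
    for k in c[0]: print(k,q(k[:2]+np.array(p)-30))
E
python3 ang.py "(270,216)"; python3 st.py
```

```text
rest (np.float64(-0.02043946725123935), np.float64(0.12925925781822678))
(np.float64(0.5684937919188551), np.float64(0.12908600068985104))
[31.       30.       12.936738] (np.float64(0.5786958227109325), np.float64(0.1291176819571102))
t 4.65 local 0.0452 0.0012 z 0.2187 yaw 0.049 toolz [ 0.008  0.001 -1.   ] F [5.67 0.41 2.77]
```

Scaled: -0.006 m / 0.4 = -0.015.

```bash
python3 steer.py '[-0.015, 0, 0, 0, 0, -0.015, 0, 0, 0, 0, 0, 0, 0, 0, 0, 0, 0, 0, 0, 0]' >/dev/null; python3 st.py;python3 ang.py "(279,215)"
```

```text
t 5.05 local 0.0321 0.0013 z 0.2175 yaw 0.049 toolz [ 0.005  0.001 -1.   ] F [5.02 0.43 3.04]
rest (np.float64(-0.02043946725123935), np.float64(0.12925925781822678))
(np.float64(0.6608831694629009), np.float64(0.1313274598398641))
[33.       32.       12.707506] (np.float64(0.6878676391668141), np.float64(0.12884038479318416))
```

The angle is about 0.69, inside the 0.62–0.75 window. I'll back off.

Scaled: 0.03 m / 0.4 = 0.075, 0.02 m / 0.4 = 0.05.

```bash
python3 steer.py '[0.025, 0, 0, 0, 0, 0.05, 0, 0, 0, 0, 0.075, 0, 0, 0, 0, 0.025, 0, 0, 0, 0, 0, 0, 0, 0, 0, 0, 0, 0, 0, 0, 0, 0, 0, 0, 0, 0, 0, 0, 0, 0, 0, 0, 0, 0, 0, 0, 0, 0, 0, 0]' >/dev/null; python3 st.py;python3 ang.py "(270,216)"; python3 lev.py pics/c.png
```

```text
t 6.1 local 0.0998 0.0014 z 0.2159 yaw 0.05 toolz [-0. -0. -1.] F [0.2  0.36 0.46]
rest (np.float64(-0.02043946725123935), np.float64(0.12925925781822678))
(np.float64(0.5684937919188551), np.float64(0.12908600068985104))
[25.       30.       12.896865] (np.float64(0.5172265250913587), np.float64(0.12913026387849508))
```

View pics/c.png

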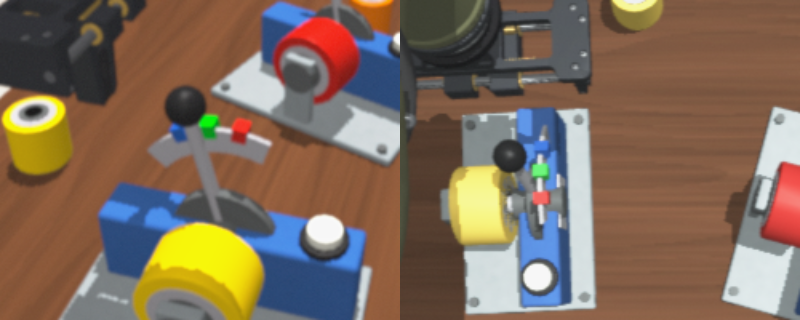

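The lever is holding at the green notch (about 0.54 with the bias corrected), with the gripper well clear on the +x side. The next move is up and over to the button.

Scaled: -0.04 m / 0.4 = -0.1, -0.035 m / 0.4 = -0.0875.

```bash
python3 steer.py '[0, 0, -0.075, 0, 0, 0, 0, -0.075, 0, 0, 0, 0, -0.0625, 0, 0, -0.0875, 0, 0, 0, 0, -0.1, 0, 0, 0, 0, -0.1, 0, 0, 0, 0, -0.1, 0, 0, 0, 0, -0.075, 0.0025, 0, 0, 0, 0, 0, 0, 0, 0, 0, 0, 0.1, 0, 0, 0, 0, 0.1, 0, 0, 0, 0, 0.1, 0, 0, 0, 0, 0.075, 0, 0, 0, 0, 0.0375, 0, 0, 0, 0, 0, 0, 0, 0, 0, 0, 0, 0]' >/dev/null; python3 st.py; python3 lev.py pics/d.png
```

```text
t 7.85 local -0.0841 0.0005 z 0.1359 yaw 0.05 toolz [ 0.001  0.    -1.   ] F [ 0.38 -0.09 -0.31]
```

View pics/d.png

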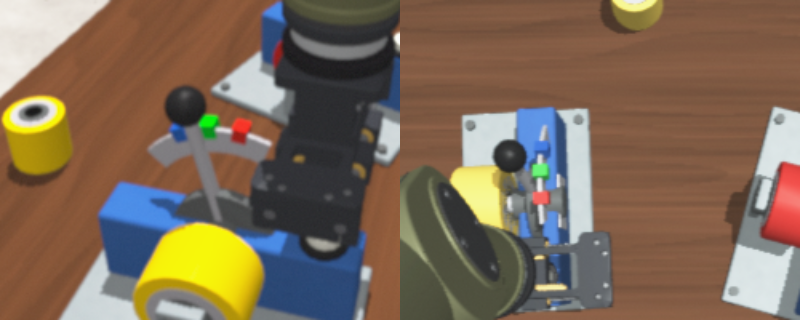

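The shut fingers stand just above the button and the lever is still at green. Now I'll press, hold and check.

Scaled: 0.008 m / 0.4 = 0.02, 0.005 m / 0.4 = 0.0125.

```bash
python3 steer.py '[0, 0, 0.02, 0, 0, 0, 0, 0.0125, 0, 0, 0, 0, 0.0075, 0, 0, 0, 0, 0.0075, 0, 0, 0, 0, 0.0075, 0, 0, 0, 0, 0.0025, 0, 0, 0, 0, 0, 0, 0, 0, 0, 0, 0, 0, 0, 0, 0, 0, 0, 0, 0, 0, 0, 0]' >/dev/null; python3 st.py; python3 ang.py "(270,216)"
```

```text
t 8.95 local -0.0845 0.0004 z 0.1151 yaw 0.05 toolz [ 0.003  0.    -1.   ] F [-2.76 -0.08 28.44]
rest (np.float64(-0.02043946725123935), np.float64(0.12925925781822678))
(np.float64(0.5684937919188551), np.float64(0.12908600068985104))
```

```bash
python3 steer.py '[0, 0, 0, 0, 0, 0, 0, 0, 0, 0, 0, 0, 0, 0, 0, 0, 0, 0, 0, 0, 0, 0, 0, 0, 0, 0, 0, 0, 0, 0, 0, 0, 0, 0, 0, 0, 0, 0, 0, 0, 0, 0, 0, 0, 0, 0, 0, 0, 0, 0]' >/dev/null; python3 st.py; python3 ang.py "(222,229)"; python3 lev.py pics/e.png
```

```text
t 10.0 local -0.0845 0.0004 z 0.1151 yaw 0.05 toolz [ 0.003  0.    -1.   ] F [-3.95 -0.34 29.2 ]
rest (np.float64(-0.02043946725123935), np.float64(0.12925925781822678))
(np.float64(-0.023312814150586725), np.float64(0.1294922694212238))
[30.       30.       12.478993] (np.float64(-0.023312814150586725), np.float64(0.1294922694212238))
```

View pics/e.png

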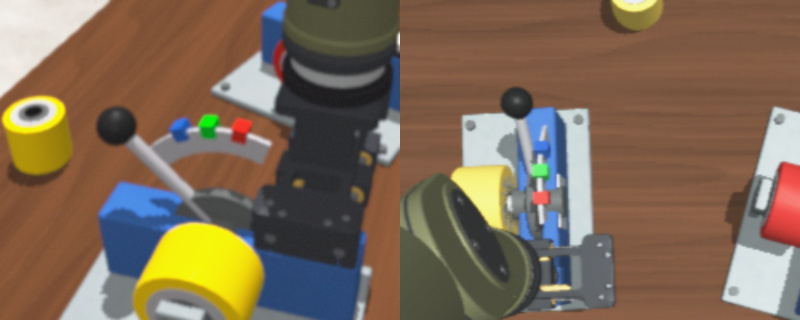

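The knob is back at (117,125) in the crop, its rest position, with the button held down. I'll lift straight off and check.

Scaled: -0.04 m / 0.4 = -0.1, -0.03 m / 0.4 = -0.075.

```bash
python3 steer.py '[0, 0, -0.0125, 0, 0, 0, 0, -0.025, 0, 0, 0, 0, -0.075, 0, 0, 0, 0, -0.1, 0, 0, 0, 0, -0.1, 0, 0, 0, 0, -0.05, 0, 0, -0.1, 0, 0, 0, 0, -0.1, 0, 0, 0, 0, 0, 0, 0, 0, 0, 0, 0, 0, 0, 0, 0, 0, 0, 0, 0, 0, 0, 0, 0, 0, 0, 0, 0, 0, 0]' >/dev/null; python3 st.py; python3 ang.py "(222,229)"; python3 - <<'E'
from h import *
S=cam.snapshot("side"); print(blob(S["image"],"white",(352,297),20)); cv2.imwrite("pics/f.png",S["image"])
E
```

```text
t 11.45 local -0.1641 0.0005 z 0.2576 yaw 0.049 toolz [ 0.  0. -1.] F [-0.09 -0.26  0.46]
rest (np.float64(-0.02043946725123935), np.float64(0.12925925781822678))
(np.float64(-0.023312814150586725), np.float64(0.1294922694212238))
[30.       30.       12.442617] (np.float64(-0.023312814150586725), np.float64(0.1294922694212238))
(array([352.72303207, 293.57142857]), array([ 24,  19, 343], dtype=int32))
```

View pics/f.png

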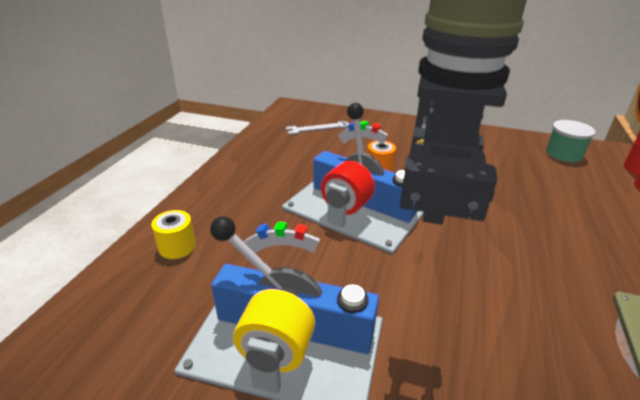

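The yellow knob is at rest at (223,229) and the button is up at (353,294), as at the start. The red lever hasn't moved, with its knob at (355,111), and the arm is clear.

```bash
python3 -c "
from workcell import robot, cam, workorder, get_obs
print(workorder.close_job())"
```

```text
the job is handed in; nothing more can be done
None
```

I handed the job in at about 11.5 s: the yellow lever held at the green notch hands-off, dropped to rest while the button was held down, and the button is back up; the red brake looks unmoved in the final picture (no verdict was returned).

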